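Lay the sachet box flat and flip the tea box shut

TASK

In the open wooden tea box a small cream-and-brown card box of sachets stands on end, so the lid cannot close. Push it over with the fingertips so that it lies flat on the floor of its compartment, then push the open wooden lid over from its outer side and down until it is fully shut. Only push, lift nothing, and leave everything else as it is.

Things in the scene. Friction and masses are not known exactly. Their poses are not given: they have to be found in the camera images.
- tea_box: heavy open wooden box, does not move: 112 (x) x 146 (y) x 34 mm outside, walls and floor 6 mm; a full-height divider at y = 0 parts it into a near (+y) and a far (-y) compartment, each 100 (x) x 64 mm (y) inside. Origin at the centre of its underside; x points to the hinge side (the robot's left, up to 0.3 rad askew), y along the hinge towards the robot, z up
- tea_lid (a joint): angle of the wooden lid about the hinge: 0 = shut flat on the box, about 1.57 = upright, 1.65 to 1.85 at the start (leaning back, away from the box). It falls neither way: a stiff hinge holds it at any angle (about 0.13 N m, so roughly 1 to 2 N at its free edge moves it)
- hinge (a point): point on the hinge axis, in the middle of the rim of the tea box on its +x side, at its top edge (34 mm above the table); axes as the tea box. The lid is a panel 118 mm long from 2 mm outside the hinge to its free edge, 150 mm wide along y and 8 mm thick, lying 1 to 9 mm above the hinge axis when shut (the outer face is 9 mm from the axis)
- lid_edge (a point): middle of the lid's free edge, half-way through its thickness, 116 mm from the hinge axis; the point moves with the lid; when shut its z axis points up, and its x axis points from the free edge towards the hinge
- sachet_mid (a point): centre of the loose cream-and-brown card box, 38 (its x) x 60 (its y) x 22 mm (its z), 35-70 g. It starts on a 38 x 22 mm end (y axis up, top 66 mm above the table, 38 mm side along the tea box's y), near the -x wall (opposite the hinge) of the near or far compartment, broad face to -x (the robot's right); between it and the hinge is empty room for it to lie flat
- match_mid (a point): centre of the red match box, 36 x 54 x 15 mm, lying flat in the other compartment; bystander
- jar: jam jar, 69 mm wide, 99 mm tall, standing on the kitchen scale at the back of the table; bystander, origin at the centre of its underside
- mug: cream mug, 86 mm wide without the handle, 88 mm tall, standing right at the back, in front of the cutlery; bystander, origin at its underside
- biscuits: green biscuit packet, 120 x 45 x 11 mm, lying at the left edge of the table; bystander, origin at its underside
- clothes_peg: purple clothes peg, 72 x 15 x 12 mm, lying left at the back, in front of the scale; bystander, origin at its underside
There are look-alikes about, which are no part of the job. Of the things like the part that bears sachet_mid, leave any that is purple; of the rest the smaller one is meant.

How it is judged:
On the way, in this order (a step that is already met when the one before it is completed fails the run):
1. the sachet box lies flat on the floor of the tea box while the lid is still open (angle between the z axis of sachet_mid and the z axis of tea_box, either way round below 0.12 rad and z of sachet_mid in the frame of tea_box below 0.023 m and value of joint tea_lid above 0.8 rad), for 0.2 s.
2. the lid is shut (value of joint tea_lid below 0.06 rad), for 0.2 s.
At the end, for the whole second after the job is handed in: The lid is shut to within 0.06 rad (about 7 mm at its free edge), and the sachet box lies flat (within 0.12 rad) on the floor inside the tea box, either broad face up (value of joint tea_lid below 0.06 rad and angle between the z axis of sachet_mid and the z axis of tea_box, either way round below 0.12 rad and z of sachet_mid in the frame of tea_box below 0.023 m and x of sachet_mid in the frame of tea_box between -0.056 and 0.056 m and y of sachet_mid in the frame of tea_box between -0.073 and 0.073 m); the robot touches nothing.
It fails at once if the sachet box is lifted (its centre rises more than about 1.4 cm) (z of sachet_mid in the frame of tea_box above 0.05 m).
It fails at once if the match box is moved by more than 2 cm (distance of match_mid from where it was at the start of the episode above 0.02 m).
It fails at once if the jar, mug, biscuit packet or clothes peg is moved by more than 2 cm (distance of any of jar, mug, biscuits, clothes_peg from where it was at the start of the episode above 0.02 m).
It also fails if it takes over 45 s, if anything falls off the work surface, if the arm or the gripper's body presses on something with over 40 N, if the wrist force passes 120 N, or if a joint passes its speed limit or range.

ROBOT

A 7-joint arm with a two-finger parallel gripper is mounted at the origin on a cart in front of the work surface, level with it; the furniture and walls round the work are solid. World frame = base frame: x ahead of the robot, y to its left, z up, the work surface at z = 0. Lengths are in m, angles in rad, forces in N, time in s.
With the tool pointing down it reaches from about 0.4 to 0.85 m from the base axis. Payload 4.5 kg.
Tool frame: the origin (TCP) lies between the finger pads; the fingertips stand r.tip_reach ahead of it and the grasp point (between the pads) lies 11 mm behind it (r.tip_reach is the distance from the TCP to the fingertips, in m); z points along the fingers, y is the line along which they close (so a half turn about z gives the same grasp; the last joint's range is limited). The gripper opens to 88 mm and grips with 3 to 60 N. Pads are 18 mm wide; open, the fingers measure 123 mm over their backs; the gripper's body (75 mm by 187 mm) begins 45 mm behind the grasp point.
Start: joints at [1.37, 0.689, -0.195, 1.565, 0.157, 0.902, -0.215], TCP at [0.145, -0.608, 0.247] pointing down, gripper open.
Joint ranges: [-3.01, 3.01], [-0.46, 2.08], [-1.47, 1.51], [0.13, 2.56], [-1, 4.14], [0.04, 2.09], [-2.66, 2.66]. Speed limits (rad/s): [2.57, 2.57, 3.14, 3.14, 3.14, 3.14, 3.14].

INTERFACE

Orientations are given as a unit quaternion [x, y, z, w].
In Python, from plant import r, vision, workorder gives the robot as it stands.
- The arm moves only by the tool drive_tool, never from a script. Its argument "targets" is a list of rows, each an object of numbers: "tx", "ty", "tz": the shift along the world's x, y, z in units of 0.03 m (1.0 is 0.03 m); "wx", "wy", "wz": the turn, a rotation vector about the world's x, y, z in units of 60 degrees (1.0 is 60 degrees); "claw": the opening, from -1 (shut) to 1 (fully open). A call has exactly 8 rows; each row shifts and turns the commanded pose from where the row before left it; what a row does not reach is not made up. A row lasts 1/10 s, in which the tool goes at most 50 mm and 8.59 degrees, less where a joint would pass 70% of its speed; a pose out of reach is approached as far as the arm can. A call with a number of a shift or a turn outside -1 to 1 is refused whole. A call with a gripper value outside its range is refused whole. The fingers move at their own pace and stop on an object; "force" is the grip in N (left out, the last holds). Time passes only in rows, so rows that do not move let the fingers close, or fill a call up. It gives the time, the measured TCP pose, the force, the opening and the grip force at its end, in the units of the state.
- r.get_state(): the state, without advancing time (a new reading comes with each control period).
- vision.snapshot(name): name is "side" or "top" or "wrist"; returns a dict with "image" (480x640x3 uint8, blue, green, red), "range_z" (480x640 float32, m along the optical axis (not along the pixel's ray), 0 where there is no reading), "K" (3x3 intrinsics, pixels), "dist" ([k1, k2, p1, p2, k3] as OpenCV has them; the pictures are not rectified), "cam_to_world" (4x4, takes a point from camera to world coordinates). Camera axes: x right, y up, looking along -z (the intrinsics and any distortion apply to the point x, -y, -z); pixel columns grow to the right and rows downward; lengths in m; the calibration is good to about 2 mm. A picture is of the moment at which its call begins.
- workorder.finish_job(): hands the job in; it is judged then, once.
The state is a dict: "clock": time; "q": joint angles; "qd": joint speeds; "joint_torque": joint torques, N m; "tool_pos": TCP position; "eef_rot": TCP orientation; "contact_force": force on the tool from outside, world axes, zero at the start; "moment": the same for the moment, N m; "opening": opening from 0.0 (shut) to 1.0 (fully open); "finger_force": force on a finger pad.
Only numpy, scipy, OpenCV 4.12 (cv2) and the standard library are available. Lean on these libraries where they do the work, as an engineer would, in place of code of your own. Each camera call takes 0.05 s, during which the arm holds its last target. There are 200 camera calls.

## Working session

There is one attempt and no reset: what is moved stays moved. The work goes in short steps, Python scripts to look and compute and a tool call to move; the robot and the scene stay as the last step left them, time stands still between calls to the robot, and variables do not carry over. Pictures are saved under pics/ and viewed, at most 10 in all, crops included, and the job is handed in when it is done.

Besides the shell and the picture viewer there is one more tool, called after "Request:" as name(argument=value, ...), one argument or row to a line, values as JSON. drive_tool: Moves the arm, as the interface text tells. Its arguments: {"type":"object","properties":{"targets":{"type":"array","items":{"type":"object","properties":{"tx":{"type":"number"},"ty":{"type":"number"},"tz":{"type":"number"},"wx":{"type":"number"},"wy":{"type":"number"},"wz":{"type":"number"},"claw":{"type":"number"}}}},"force":{"type":"number"}},"required":["targets"]}

```bash
ls; mkdir -p pics; cat > h.py <<'E'
import numpy as np,cv2
from plant import r,vision,workorder
def snap(n):
    s=vision.snapshot(n); np.savez('/tmp/'+n+'.npz',**s); return s
def load(n): return dict(np.load('/tmp/'+n+'.npz'))
def px(s,u,v,w=1):
    d=s['range_z'][v-w:v+w+1,u-w:u+w+1]; d=d[d>0]
    if not len(d): return None
    z=float(np.median(d)); p=cv2.undistortPoints(np.array([[[u,v]]],float),s['K'],s['dist'])[0,0]
    return (s['cam_to_world']@[p[0]*z,-p[1]*z,-z,1])[:3]
def cloud(s,step=1):
    v,u=np.mgrid[0:480:step,0:640:step]; z=s['range_z'][v,u].ravel()
    p=cv2.undistortPoints(np.stack([u.ravel(),v.ravel()],1)[:,None].astype(float),s['K'],s['dist'])[:,0]
    P=np.c_[p[:,0]*z,-p[:,1]*z,-z,np.ones(len(z))]@s['cam_to_world'].T
    return P[:,:3].reshape(v.shape+(3,)),(z>0).reshape(v.shape)
E
python3 - <<'E'
from h import *
for n in('side','top'):
    s=snap(n); cv2.imwrite(f'pics/{n}0.png',s['image'])
    print(n,s['cam_to_world'].round(3).tolist())
st=r.get_state();print(st['clock'],r.tip_reach,st['tool_pos'],st['eef_rot'],st['contact_force'])
E
```

```text
pics
side [[-0.851, 0.335, -0.403, 0.256], [-0.524, -0.509, 0.683, 0.575], [0.024, 0.793, 0.609, 0.561], [0.0, 0.0, 0.0, 1.0]]
top [[0.02, 0.991, -0.132, 0.453], [-0.999, 0.024, 0.031, 0.009], [0.034, 0.132, 0.991, 1.11], [0.0, 0.0, 0.0, 1.0]]
0.1 0.008 [ 0.14522995 -0.6073473   0.24602398] [ 9.93114035e-01  1.17149030e-01 -1.47820140e-04 -7.72178887e-04] [-0.21761953 -0.24482681  0.32703244]
```

View pics/top0.png

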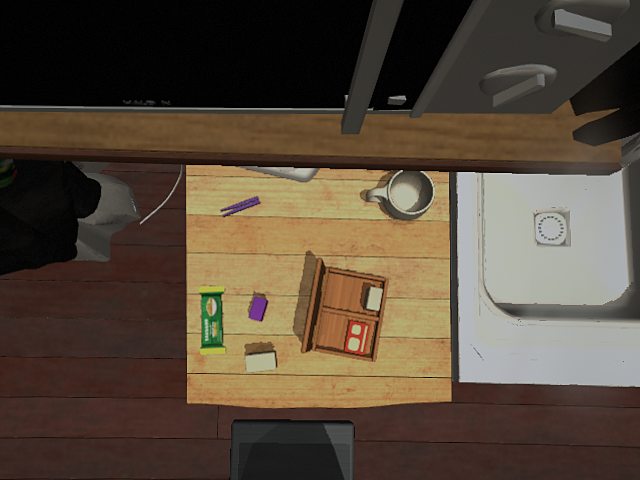

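View pics/side0.png

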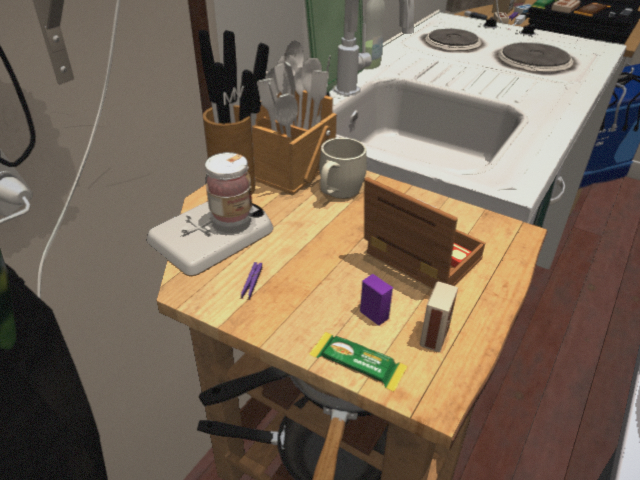

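Both cream boxes and the purple one could be confused. In the top view they are: the cream box in the tea box's far compartment (374,298), a larger cream box on the table (260,358), and a purple box (258,308). The side view shows the open lid (410,225), with the sachet box hidden behind it. By the description I choose (374,298) and check it in a close crop.

```bash
python3 - <<'E'
from h import *
s=load('top'); im=s['image'][240:375,285:405]; cv2.imwrite('pics/crop1.png',cv2.resize(im,None,fx=4.4,fy=4.4,interpolation=cv2.INTER_CUBIC))
P,ok=cloud(s)
def rect(m,n):
    q=P[m][:,:2].astype(np.float32); print(n,len(q),cv2.minAreaRect(q),P[m][:,2].mean().round(4))
reg=np.zeros(ok.shape,bool); reg[240:375,285:405]=1
sub=np.zeros_like(reg); sub[280:318,358:392]=1
rect(reg&sub&(P[...,2]>.057)&(P[...,2]<.08),'sachet')
b=reg&(P[...,2]>.027)&(P[...,2]<.04); rect(b,'rim')
for u,v in[(374,298),(260,357),(258,306),(320,262),(309,350),(386,276),(376,360),(325,268),(357,338),(340,290)]: print(u,v,px(s,u,v).round(4))
# lid from side camera
t=load('side');Q,k=cloud(t)
m=np.zeros(k.shape,bool);m[170:290,355:465]=1
m&=k&(Q[...,2]>.06)&(Q[...,2]<.16)&(Q[...,0]<.66)&(Q[...,0]>.4)
q=Q[m];c=np.median(q,0);
for _ in range(4):
    n=np.linalg.svd(q-q.mean(0),full_matrices=0)[2][2]; d=abs((q-q.mean(0))@n); q=q[d<max(.003,np.percentile(d,90))] 
n*=np.sign(n[1]);print('lid',len(q),n,q.mean(0),q.min(0),q.max(0), 'yaw',np.arctan2(-n[0],n[1]),'tilt',np.arcsin(n[2]), 'd',abs((q-q.mean(0))@n).max())
E
```

```text
sachet 305 ((0.49967309832572937, -0.13045872747898102), (0.022517800331115723, 0.03802395612001419), 80.22293853759766) 0.0657
rim 1283 ((0.4730640649795532, -0.09250311553478241), (0.11395212262868881, 0.14754176139831543), 80.97349548339844) 0.0327
374 298 [ 0.4994 -0.1299  0.065 ]
260 357 [0.3986 0.0589 0.0774]
258 306 [0.4821 0.0658 0.0601]
320 262 [ 0.5501 -0.0336  0.1489]
309 350 [ 0.4114 -0.0211  0.0804]
386 276 [ 5.424e-01 -1.601e-01  2.000e-04]
376 360 [ 0.3931 -0.1424  0.0022]
325 268 [ 0.5507 -0.0473  0.0411]
357 338 [ 0.4312 -0.1063  0.0212]
340 290 [ 0.515  -0.0766  0.0066]
lid 4273 [ 0.15712413  0.98281794 -0.09685505] [ 0.48130468 -0.01972473  0.10959536] [ 0.4090741  -0.03689546  0.0600041 ] [ 0.55624928 -0.00291456  0.15128285] yaw -0.1585295172782309 tilt -0.09700712086146102 d 0.002990236468953079
```

View pics/crop1.png

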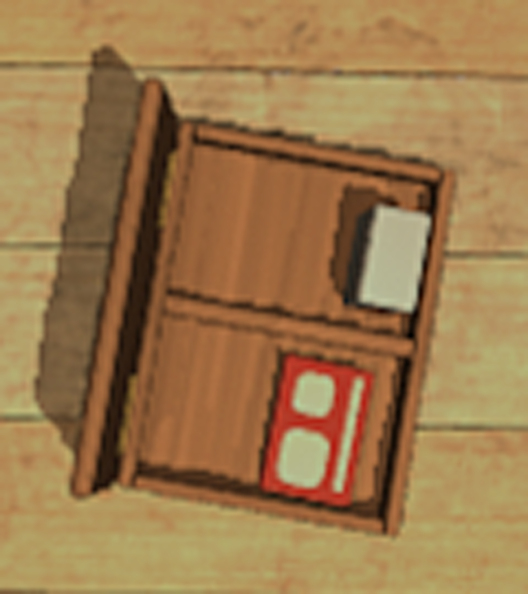

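The crop confirms the choice: the cream sachet box stands at (395,258) in the crop, by the -x wall of the far compartment, with the red match box near (318,425). Tea box yaw axis ex≈(0.158,0.987), centre ≈(0.473,-0.0925), lid at about 1.67 rad. I move the closed gripper over with its finger line along the hinge.

Request:
drive_tool(
  targets=[
    {"tx": 0.72,"ty": 0.89,"wz": 0.14,"claw": -1},
    {"tx": 0.72,"ty": 0.89,"wz": 0.14,"claw": -1},
    {"tx": 0.72,"ty": 0.89,"wz": 0.14,"claw": -1},
    {"tx": 0.72,"ty": 0.89,"wz": 0.14,"claw": -1},
    {"tx": 0.72,"ty": 0.89,"wz": 0.14,"claw": -1},
    {"tx": 0.72,"ty": 0.89,"wz": 0.14,"claw": -1},
    {"tx": 0.72,"ty": 0.89,"wz": 0.14,"claw": -1},
    {"tx": 0.72,"ty": 0.89,"wz": 0.14,"claw": -1},
  ],
)

```text
validation failed for argument at $.ta...
```

Request:
drive_tool(
  targets=[
    {"tx": 0.72,"ty": 0.89,"claw": -1},
    {"tx": 0.72,"ty": 0.89,"claw": -1},
    {"tx": 0.72,"ty": 0.89,"claw": -1},
    {"tx": 0.72,"ty": 0.89,"claw": -1},
    {"tx": 0.72,"ty": 0.89,"claw": -1},
    {"tx": 0.72,"ty": 0.89,"claw": -1},
    {"tx": 0.72,"ty": 0.8,"claw": -1},
    {"claw": -1},
  ],
)

```text
validation failed for argument at $.ta...
```

Request:
drive_tool(
  targets=[
    {"tx": 0.72,"ty": 0.89,"tz": 0,"wx": 0,"wy": 0,"wz": 0.14,"claw": -1},
    {"tx": 0.72,"ty": 0.89,"tz": 0,"wx": 0,"wy": 0,"wz": 0.14,"claw": -1},
    {"tx": 0.72,"ty": 0.89,"tz": 0,"wx": 0,"wy": 0,"wz": 0.14,"claw": -1},
    {"tx": 0.72,"ty": 0.89,"tz": 0,"wx": 0,"wy": 0,"wz": 0.14,"claw": -1},
    {"tx": 0.72,"ty": 0.89,"tz": 0,"wx": 0,"wy": 0,"wz": 0.14,"claw": -1},
    {"tx": 0.72,"ty": 0.89,"tz": 0,"wx": 0,"wy": 0,"wz": 0.14,"claw": -1},
    {"tx": 0.72,"ty": 0.89,"tz": 0,"wx": 0,"wy": 0,"wz": 0.14,"claw": -1},
    {"tx": 0.72,"ty": 0.89,"tz": 0,"wx": 0,"wy": 0,"wz": 0.14,"claw": -1},
  ],
)

```text
clock: 0.9
tool_pos: [0.3187, -0.393, 0.2466]
eef_rot: [0.76, 0.649, -0.0, -0.0]
contact_force: [0.1, -0.6, -1.0]
opening: 0.295
finger_force: 0.0
```

Request:
drive_tool(
  targets=[
    {"tx": 0.82,"ty": 1,"tz": 0,"wx": 0,"wy": 0,"wz": 0,"claw": -1},
    {"tx": 0.82,"ty": 1,"tz": 0,"wx": 0,"wy": 0,"wz": 0,"claw": -1},
    {"tx": 0.82,"ty": 1,"tz": 0,"wx": 0,"wy": 0,"wz": 0,"claw": -1},
    {"tx": 0.82,"ty": 1,"tz": 0,"wx": 0,"wy": 0,"wz": 0,"claw": -1},
    {"tx": 0.82,"ty": 1,"tz": 0,"wx": 0,"wy": 0,"wz": 0,"claw": -1},
    {"tx": 0.82,"ty": 1,"tz": 0,"wx": 0,"wy": 0,"wz": 0,"claw": -1},
    {"tx": 0.8,"ty": 1,"tz": 0,"wx": 0,"wy": 0,"wz": 0,"claw": -1},
    {"tx": 0,"ty": 0,"tz": 0,"wx": 0,"wy": 0,"wz": 0,"claw": -1},
  ],
)

```text
clock: 1.7
tool_pos: [0.4937, -0.1781, 0.2471]
eef_rot: [0.759, 0.651, 0.003, -0.0]
contact_force: [0.4, 0.6, -0.2]
opening: 0.008
finger_force: 0.0
```

Request:
drive_tool(
  targets=[
    {"tx": 0,"ty": -0.1,"tz": -1,"wx": 0,"wy": 0,"wz": 0,"claw": -1},
    {"tx": 0,"ty": 0,"tz": -1,"wx": 0,"wy": 0,"wz": 0,"claw": -1},
    {"tx": 0,"ty": 0,"tz": -1,"wx": 0,"wy": 0,"wz": 0,"claw": -1},
    {"tx": 0,"ty": 0,"tz": -1,"wx": 0,"wy": 0,"wz": 0,"claw": -1},
    {"tx": 0,"ty": 0,"tz": -1,"wx": 0,"wy": 0,"wz": 0,"claw": -1},
    {"tx": 0,"ty": 0,"tz": -0.8,"wx": 0,"wy": 0,"wz": 0,"claw": -1},
    {"tx": 0,"ty": 0,"tz": -0.4,"wx": 0,"wy": 0,"wz": 0,"claw": -1},
    {"tx": 0,"ty": 0,"tz": 0,"wx": 0,"wy": 0,"wz": 0,"claw": -1},
  ],
)

```text
clock: 2.5
tool_pos: [0.4887, -0.1873, 0.0594]
eef_rot: [0.762, 0.647, -0.001, -0.001]
contact_force: [0.4, 0.9, -0.8]
opening: 0.006
finger_force: 0.0
```

Request:
drive_tool(
  targets=[
    {"tx": 0.06,"ty": 0.4,"tz": 0,"wx": 0,"wy": 0,"wz": 0,"claw": -1},
    {"tx": 0.06,"ty": 0.4,"tz": 0,"wx": 0,"wy": 0,"wz": 0,"claw": -1},
    {"tx": 0.04,"ty": 0.25,"tz": 0,"wx": 0,"wy": 0,"wz": 0,"claw": -1},
    {"tx": 0.03,"ty": 0.2,"tz": 0,"wx": 0,"wy": 0,"wz": 0,"claw": -1},
    {"tx": 0.03,"ty": 0.2,"tz": 0,"wx": 0,"wy": 0,"wz": 0,"claw": -1},
    {"tx": 0.03,"ty": 0.2,"tz": 0,"wx": 0,"wy": 0,"wz": 0,"claw": -1},
    {"tx": 0.03,"ty": 0.2,"tz": 0,"wx": 0,"wy": 0,"wz": 0,"claw": -1},
    {"tx": 0.03,"ty": 0.2,"tz": 0,"wx": 0,"wy": 0,"wz": 0,"claw": -1},
  ],
)

```text
clock: 3.3
tool_pos: [0.4992, -0.1254, 0.0607]
eef_rot: [0.762, 0.647, 0.0, 0.0]
contact_force: [0.0, -0.0, 0.8]
opening: 0.001
finger_force: 0.0
```

```bash
python3 - <<'E'
from h import *
s=snap('top'); im=s['image'][230:380,280:420]; cv2.imwrite('pics/push1.png',cv2.resize(im,None,fx=4,fy=4,interpolation=cv2.INTER_CUBIC))
E
```

```text
(no output)
```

View pics/push1.png

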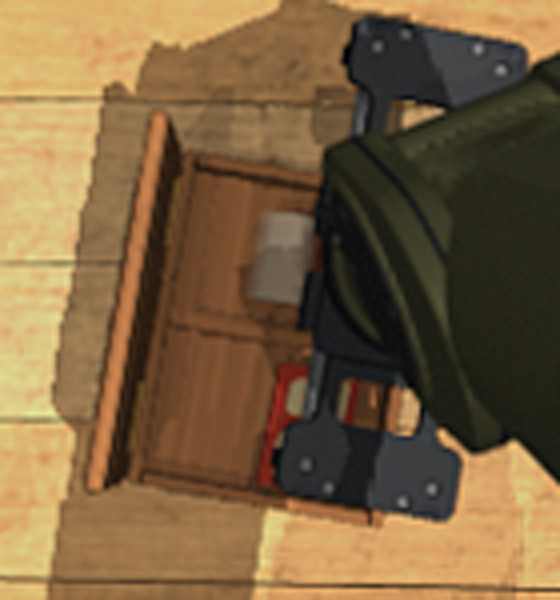

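The sachet box has moved or tipped, visible at (282,258) in the crop; I check its height.

```bash
python3 - <<'E'
from h import *
s=snap('top')
for u in range(338,362,3): p=px(s,u,294,0); print(u,None if p is None else p.round(4))
E
```

```text
338 [ 0.5059 -0.0704  0.0431]
341 [ 0.5061 -0.0756  0.0427]
344 [ 0.5064 -0.0811  0.0389]
347 [ 0.5065 -0.0865  0.0378]
350 [ 0.5065 -0.0914  0.0411]
353 [ 0.5069 -0.0971  0.0353]
356 [ 0.5072 -0.1027  0.0326]
359 [ 0.4984 -0.0887  0.2095]
```

```bash
python3 - <<'E'
from h import *
for i in range(3): s=snap('top')
for u in range(320,362,3): p=px(s,u,294,0); print(u,None if p is None else p.round(4))
E
```

```text
320 [ 0.505  -0.039   0.0496]
323 [ 0.5058 -0.0449  0.0339]
326 [ 0.5074 -0.0518  0.0051]
329 [ 0.5074 -0.057   0.0074]
332 [ 0.5065 -0.0611  0.0268]
335 [ 0.5065 -0.0661  0.0304]
338 [ 0.5067 -0.0715  0.0281]
341 None
344 [ 0.5068 -0.0819  0.0298]
347 [ 0.5071 -0.0875  0.0261]
350 [ 0.5073 -0.0929  0.0247]
353 [ 0.5071 -0.0975  0.0314]
356 [ 0.5075 -0.1033  0.0264]
359 [ 0.5075 -0.1084  0.0281]
```

The sachet box is flat: its top is at z≈0.028 and its front end clears the hinge wall. Next I go up, over the lid, and down on its outer side.

Request:
drive_tool(
  targets=[
    {"tx": 0,"ty": -0.1,"tz": 0.5,"wx": 0,"wy": 0,"wz": 0,"claw": -1},
    {"tx": 0,"ty": 0,"tz": 1,"wx": 0,"wy": 0,"wz": 0,"claw": -1},
    {"tx": 0,"ty": 0,"tz": 1,"wx": 0,"wy": 0,"wz": 0,"claw": -1},
    {"tx": 0,"ty": 0,"tz": 1,"wx": 0,"wy": 0,"wz": 0,"claw": -1},
    {"tx": 0,"ty": 0,"tz": 1,"wx": 0,"wy": 0,"wz": 0,"claw": -1},
    {"tx": 0,"ty": 0,"tz": 0.3,"wx": 0,"wy": 0,"wz": 0,"claw": -1},
    {"tx": 0,"ty": 0,"tz": 0,"wx": 0,"wy": 0,"wz": 0,"claw": -1},
    {"tx": -0.1,"ty": 0.8,"tz": 0,"wx": 0,"wy": 0,"wz": 0,"claw": -1},
  ],
)

```text
clock: 4.35
tool_pos: [0.4955, -0.1085, 0.2036]
eef_rot: [0.765, 0.645, -0.001, 0.001]
contact_force: [-0.3, 1.2, 0.1]
opening: 0.003
finger_force: 0.0
```

Request:
drive_tool(
  targets=[
    {"tx": -0.1,"ty": 1,"tz": 0,"wx": 0,"wy": 0,"wz": 0,"claw": -1},
    {"tx": 0,"ty": 1,"tz": 0,"wx": 0,"wy": 0,"wz": 0,"claw": -1},
    {"tx": 0,"ty": 1,"tz": 0,"wx": 0,"wy": 0,"wz": 0,"claw": -1},
    {"tx": 0,"ty": 1,"tz": 0,"wx": 0,"wy": 0,"wz": 0,"claw": -1},
    {"tx": 0,"ty": 0.6,"tz": 0,"wx": 0,"wy": 0,"wz": 0,"claw": -1},
    {"tx": 0,"ty": 0,"tz": 0,"wx": 0,"wy": 0,"wz": 0,"claw": -1},
    {"tx": 0,"ty": 0,"tz": 0,"wx": 0,"wy": 0,"wz": 0,"claw": -1},
    {"tx": 0,"ty": 0,"tz": 0,"wx": 0,"wy": 0,"wz": 0,"claw": -1},
  ],
)

```text
clock: 5.15
tool_pos: [0.4927, 0.0312, 0.204]
eef_rot: [0.763, 0.646, -0.001, 0.0]
contact_force: [0.3, 0.2, -0.7]
opening: 0.005
finger_force: 0.0
```

```bash
python3 - <<'E'
from h import *
st=r.get_state();print(st['tool_pos'],st['contact_force'])
ex=np.array([.158,.987]);H=np.array([.4818,-.0372]);w=.0095
for th in np.linspace(1.5,0,11):
    c=.09*np.array([-np.cos(th),np.sin(th)])+.009*np.array([np.sin(th),np.cos(th)])
    print(round(th,2),(H+ex*(c[0]+w)).round(4),round(c[1]+.034+r.tip_reach,4))
s=snap('top'); cv2.imwrite('pics/over.png',s['image'])
for u in range(326,362,4): p=px(s,u,294,0); print(u,None if p is None else p.round(4))
E
```

```text
[0.49269171 0.03124615 0.2039943 ] [ 0.28753763  0.22582528 -0.69946189]
1.5 [ 0.4837 -0.0252] 0.1324
1.35 [ 0.4816 -0.0386] 0.1318
1.2 [ 0.4795 -0.0517] 0.1291
1.05 [ 0.4775 -0.0643] 0.1245
0.9 [ 0.4756 -0.0761] 0.1181
0.75 [ 0.4739 -0.0868] 0.1099
0.6 [ 0.4724 -0.0961] 0.1002
0.45 [ 0.4711 -0.1039] 0.0893
0.3 [ 0.4701 -0.1101] 0.0772
0.15 [ 0.4695 -0.1143] 0.0643
0.0 [ 0.4691 -0.1167] 0.051
326 [ 0.4771 -0.0177  0.6213]
330 [ 0.4774 -0.0212  0.6158]
334 None
338 [ 0.5067 -0.0715  0.0287]
342 [ 0.5068 -0.0784  0.0296]
346 [ 0.5071 -0.0857  0.0263]
350 [ 0.507  -0.0924  0.0303]
354 [ 0.5075 -0.1     0.0244]
358 [ 0.5072 -0.1062  0.0324]
```

View pics/over.png

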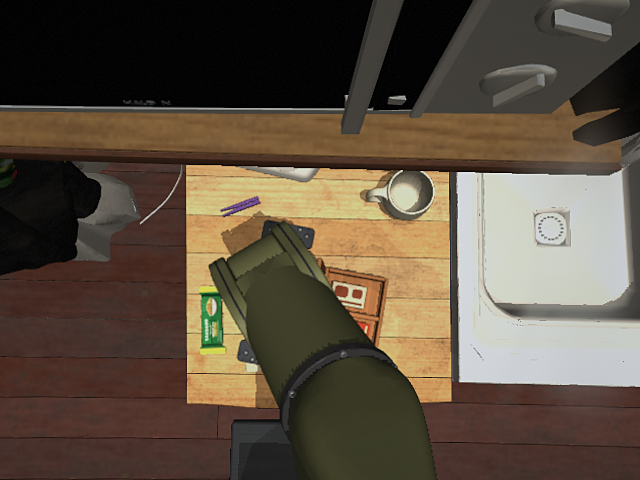

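The sachet box lies flat in the far compartment at (350,293), and the tool is outside the lid. I descend and start pushing.

Request:
drive_tool(
  targets=[
    {"tx": 0,"ty": 0,"tz": -0.8,"wx": 0,"wy": 0,"wz": 0,"claw": -1},
    {"tx": 0,"ty": 0,"tz": -0.8,"wx": 0,"wy": 0,"wz": 0,"claw": -1},
    {"tx": 0,"ty": 0,"tz": -0.8,"wx": 0,"wy": 0,"wz": 0,"claw": -1},
    {"tx": 0,"ty": 0,"tz": 0,"wx": 0,"wy": 0,"wz": 0,"claw": -1},
    {"tx": -0.08,"ty": -0.5,"tz": 0,"wx": 0,"wy": 0,"wz": 0,"claw": -1},
    {"tx": -0.08,"ty": -0.5,"tz": 0,"wx": 0,"wy": 0,"wz": 0,"claw": -1},
    {"tx": -0.07,"ty": -0.4,"tz": 0,"wx": 0,"wy": 0,"wz": 0,"claw": -1},
    {"tx": -0.07,"ty": -0.4,"tz": 0,"wx": 0,"wy": 0,"wz": 0,"claw": -1},
  ],
)

```text
clock: 6.0
tool_pos: [0.4848, -0.0213, 0.1336]
eef_rot: [0.762, 0.647, 0.001, 0.0]
contact_force: [1.7, 2.0, 1.2]
opening: 0.007
finger_force: 0.9
```

Request:
drive_tool(
  targets=[
    {"tx": -0.07,"ty": -0.53,"tz": -0.02,"wx": 0,"wy": 0,"wz": 0,"claw": -1},
    {"tx": -0.07,"ty": -0.44,"tz": -0.09,"wx": 0,"wy": 0,"wz": 0,"claw": -1},
    {"tx": -0.07,"ty": -0.42,"tz": -0.15,"wx": 0,"wy": 0,"wz": 0,"claw": -1},
    {"tx": -0.06,"ty": -0.39,"tz": -0.21,"wx": 0,"wy": 0,"wz": 0,"claw": -1},
    {"tx": -0.06,"ty": -0.36,"tz": -0.27,"wx": 0,"wy": 0,"wz": 0,"claw": -1},
    {"tx": -0.05,"ty": -0.31,"tz": -0.32,"wx": 0,"wy": 0,"wz": 0,"claw": -1},
    {"tx": -0.04,"ty": -0.26,"tz": -0.36,"wx": 0,"wy": 0,"wz": 0,"claw": -1},
    {"tx": -0.03,"ty": -0.21,"tz": -0.4,"wx": 0,"wy": 0,"wz": 0,"claw": -1},
  ],
)

```text
clock: 6.8
tool_pos: [0.4703, -0.1091, 0.0771]
eef_rot: [0.762, 0.647, -0.0, -0.0]
contact_force: [0.2, 1.3, 0.9]
opening: -0.002
finger_force: 0.4
```

Following well. Now down the last 26 mm, slowly.

Request:
drive_tool(
  targets=[
    {"tx": -0.02,"ty": -0.1,"tz": -0.2,"wx": 0,"wy": 0,"wz": 0,"claw": -1},
    {"tx": 0,"ty": -0.06,"tz": -0.2,"wx": 0,"wy": 0,"wz": 0,"claw": -1},
    {"tx": 0,"ty": -0.04,"tz": -0.2,"wx": 0,"wy": 0,"wz": 0,"claw": -1},
    {"tx": 0,"ty": 0,"tz": -0.15,"wx": 0,"wy": 0,"wz": 0,"claw": -1},
    {"tx": 0,"ty": 0,"tz": -0.1,"wx": 0,"wy": 0,"wz": 0,"claw": -1},
    {"tx": 0,"ty": 0,"tz": -0.04,"wx": 0,"wy": 0,"wz": 0,"claw": -1},
    {"tx": 0,"ty": 0,"tz": 0,"wx": 0,"wy": 0,"wz": 0,"claw": -1},
    {"tx": 0,"ty": 0,"tz": 0,"wx": 0,"wy": 0,"wz": 0,"claw": -1},
  ],
)

```text
clock: 7.6
tool_pos: [0.4703, -0.1141, 0.0516]
eef_rot: [0.762, 0.647, 0.0, 0.0]
contact_force: [-0.8, -0.3, -0.6]
opening: 0.006
finger_force: 0.0
```

Request:
drive_tool(
  targets=[
    {"tx": 0,"ty": 0,"tz": -0.04,"wx": 0,"wy": 0,"wz": 0,"claw": -1},
    {"tx": 0,"ty": 0,"tz": -0.03,"wx": 0,"wy": 0,"wz": 0,"claw": -1},
    {"tx": 0,"ty": 0,"tz": -0.03,"wx": 0,"wy": 0,"wz": 0,"claw": -1},
    {"tx": 0,"ty": 0,"tz": 0,"wx": 0,"wy": 0,"wz": 0,"claw": -1},
    {"tx": 0,"ty": 0,"tz": 0,"wx": 0,"wy": 0,"wz": 0,"claw": -1},
    {"tx": 0,"ty": 0,"tz": 0,"wx": 0,"wy": 0,"wz": 0,"claw": -1},
    {"tx": 0,"ty": 0,"tz": 0,"wx": 0,"wy": 0,"wz": 0,"claw": -1},
    {"tx": 0,"ty": 0,"tz": 0,"wx": 0,"wy": 0,"wz": 0,"claw": -1},
  ],
)

```text
clock: 8.4
tool_pos: [0.4703, -0.1142, 0.0511]
eef_rot: [0.762, 0.647, 0.001, 0.001]
contact_force: [-3.0, 2.0, 30.8]
opening: 0.006
finger_force: 15.4
```

The lid is hard against its stop at 31 N. I lift off and check.

Request:
drive_tool(
  targets=[
    {"tx": 0,"ty": 0,"tz": 0.2,"wx": 0,"wy": 0,"wz": 0,"claw": -1},
    {"tx": 0,"ty": 0,"tz": 0.8,"wx": 0,"wy": 0,"wz": 0,"claw": -1},
    {"tx": 0,"ty": 0,"tz": 1,"wx": 0,"wy": 0,"wz": 0,"claw": -1},
    {"tx": 0,"ty": 0,"tz": 1,"wx": 0,"wy": 0,"wz": 0,"claw": -1},
    {"tx": 0,"ty": -1,"tz": 1,"wx": 0,"wy": 0,"wz": 0,"claw": -1},
    {"tx": 0,"ty": -1,"tz": 0,"wx": 0,"wy": 0,"wz": 0,"claw": -1},
    {"tx": 0,"ty": -1,"tz": 0,"wx": 0,"wy": 0,"wz": 0,"claw": -1},
    {"tx": 0,"ty": 0,"tz": 0,"wx": 0,"wy": 0,"wz": 0,"claw": -1},
  ],
)

```text
clock: 9.2
tool_pos: [0.4691, -0.2097, 0.1684]
eef_rot: [0.765, 0.644, -0.001, 0.001]
contact_force: [-0.3, 0.3, 0.7]
opening: 0.004
finger_force: 0.0
```

```bash
python3 - <<'E'
from h import *
t=snap('side'); cv2.imwrite('pics/end.png',t['image'])
P,k=cloud(t); ex=np.array([.158,.987]);c=np.array([.473,-.0925])
X=(P[...,:2]-c)@ex; Y=(P[...,:2]-c)@np.array([-.987,.158])
m=k&(abs(X)<.05)&(abs(Y)<.065)&(P[...,2]<.08)&(P[...,2]>.025)
a=np.linalg.lstsq(np.c_[X[m],np.ones(m.sum())],P[m][:,2],rcond=None)[0]; print(m.sum(),a)
print(r.get_state()['contact_force'])
E
```

```text
3239 [0.00165179 0.04387138]
[-0.41938595 -0.24994861 -0.56395086]
```

View pics/end.png

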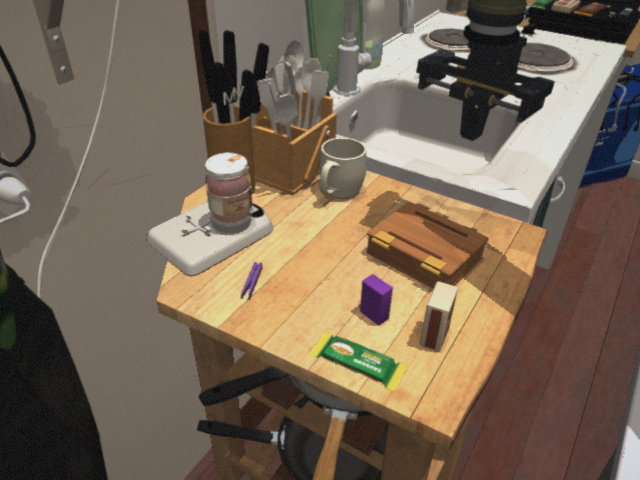

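The lid at (428,243) is shut: its slope is 0.002 and its top is at z≈0.044. The gripper is clear and the bystanders have not moved.

```bash
python3 -c "
from plant import workorder
print(workorder.finish_job())"
```

```text
the job is handed in; nothing more can be done
None
```

The sachet box was pushed flat in the far compartment, the lid measured fully shut, nothing else looked moved, and the job is handed in (no verdict was shown).

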